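# Clamp a spectacle lens in its holding fixture

### The arm

A 7-joint arm with a two-finger parallel gripper is mounted at the origin on the work surface. World frame = base frame: x ahead of the robot, y to its left, z up, the work surface at z = 0. Lengths are in m, angles in rad, forces in N, time in s.
With the tool pointing down it reaches from about 0.35 to 0.9 m from the base axis. Payload 19.9 kg.
Tool frame: the origin (TCP) lies midway between the tips of the shut fingers; the grasp point (between the pads) lies 19 mm behind it; z points along the fingers, x is the direction in which the jaws open and shut, and the axes are right-handed (so a half turn about z gives the same grasp; the last joint's range is limited). The gripper opens to 94 mm and grips with 3 to 60 N. Pads are 16 mm wide; open, the fingers measure 119 mm over their backs; the gripper's body (75 mm by 177 mm) begins 78 mm behind the grasp point.
Start: joints at [-1.329, 0.417, -0.01, 1.614, 0.005, 1.111, -0.053], TCP at [0.174, 0.6, 0.205] pointing down, gripper open.
Joint ranges: [-2.81, 2.81], [-0.39, 2.02], [-1.27, 1.25], [0.06, 2.57], [-1.19, 4.33], [0.19, 2], [-2.82, 2.82]. Speed limits (rad/s): [1.89, 1.89, 2.39, 2.39, 3.01, 3.01, 3.01].

### API

Orientations are given as a rotation vector (axis times angle).
In Python, from plant import monitor, camera, ticket gives the robot as it stands.
- The arm moves only by the tool servo_tool, never from a script. Its argument "moves" is a list of rows, each an object with "jaw": the finger opening in mm, from 0 to 94; "dp": the shift along the tool's x, y, z in mm, a list of three; "roll": the turn about the tool's z in rad. In form: [{"jaw": jaw, "dp": [dx, dy, dz], "roll": roll}, ...]. A call has 1 to 5 rows; each row is the pose to reach, as a shift and turn from the pose commanded when the call began, along the tool's axes at that moment; what a row does not reach only later rows make up. A row lasts 1/12 s, in which the tool goes at most 41.7 mm and 7.16 degrees, less where a joint would pass 70% of its speed; a pose out of reach is approached as far as the arm can. A call with a gripper value outside its range is refused whole. The fingers move at their own pace and stop on an object; "grip_force" is the grip in N (left out, the last holds). Time passes only in rows, so rows that repeat a pose let the fingers close. It gives the time, the measured TCP pose, the force and the opening at its end, in the units of the state.
- monitor.get_obs(): the state, without advancing time (a new reading comes with each control period).
- camera(name): name is "scene" or "side" or "wrist"; returns a dict with "pixels" (384x512x3 uint8, red, green, blue), "K" (3x3 intrinsics, pixels), "k1" (the pictures are not rectified: a ray, as slopes to the right and down, at radius r is drawn at 1 + k1 r^2 times it, then the intrinsics apply), "R" (3x3) and "t" (3): a world point X has camera coordinates R X + t; the wrist camera has in their place "mount" (4x4, takes a point from camera to tool coordinates, whose origin is the TCP and whose axes are the tool frame's). Camera axes: x right, y down, z forward; pixel columns grow to the right and rows downward; lengths in m; the calibration is good to about 2 mm. A picture is of the moment at which its call begins: read the wrist's pose just before it. There is no depth.
- ticket.close_job(): hands the job in, once; it reports no verdict.
The state is a dict: "t": time; "joint_pos": joint angles; "dq": joint speeds; "tau": joint torques, N m; "tool_pos": TCP position; "orientation": TCP orientation; "force": force on the tool from outside, world axes, zero at the start; "moment": the same for the moment, N m; "finger_gap": finger opening in m.
Only numpy, scipy, OpenCV 4.12 (cv2) and the standard library are available. Lean on these libraries where they do the work, as an engineer would, in place of code of your own. Each camera call takes 0.05 s, during which the arm holds its last target. There are 200 camera calls.

### The job

Clamp the amber lens in its fixture: push the swing strap round by its blue post until it stops over the lens, then push the red cam lever fully down so that the rubber foot presses on the lens. Do not touch the lens itself, leave the blue bottle, the jar and the orange tray where they are, and finish with the hand clear of everything.

Things in the scene. Friction and masses are not known exactly. Their poses are not given: they have to be found in the camera images.
- fixture: Lens holding fixture, fixed to the bench: a grey box 250 (x) x 150 (y) mm with a white top plate, its top 45 mm above the bench. Origin: centre of its underside, on the bench. Own x runs from the strap pivot to the lens nest, z up. On top, at x = -60, y = 0, stands the strap's pivot pillar; at x = +35, y = 0 a black rubber nest ring (88 mm outside diameter, rim 58 mm above the bench) with the lens in it.
- pivot (a point): Point on the strap's vertical pivot axis at the strap's mid height, 88 mm above the bench. Its axes are those of the fixture.
- strap (a joint): Swing angle of the clamp strap about the pivot (rad, counter-clockwise from above): 0 = against its stop, lying along the fixture's +x right over the lens; grows as the strap swings out towards the fixture's +y side, up to 1.7; starts at 1.0 to 1.6. The strap is an aluminium bar 160 mm long, 26 mm wide and 12 mm thick (from 10 mm behind the pivot axis to 150 mm beyond it), 82 to 94 mm above the bench. It stays where it is left; pushing the post takes about 1.5 N.
- post (a point): Middle of the upright blue post near the free end of the strap, 142 mm from the pivot axis, 112 mm above the bench. The post is 16 mm in diameter and rises 36 mm above the strap's top, from 94 to 130 mm above the bench. Its x axis points along the strap away from the pivot.
- lever (a joint): Angle of the cam lever above level (rad): 0 = fully down, against its stop; starts raised at 0.65 to 0.95, its upper limit is 1.0. Stays where it is left; pushing down on the paddle takes 3 to 5 N. Turning it down drives the rubber foot down by 6.2 mm per rad.
- lever_hinge (a point): Middle of the cam lever's level hinge on the strap, 95 mm from the pivot axis and 108 mm above the bench, straight above the lens when the strap is home. The hinge line lies across the strap (y axis of this point); the point's x axis points along the strap away from the pivot. The lever points from here back towards the pivot and upward: at 0 it lies level along the strap, its upper face 113 mm above the bench. Two dark steel cheeks beside it reach 114 mm above the bench.
- paddle (a point): Middle of the upper face of the red paddle at the lever's end, 66 mm from the hinge. The paddle is 32 mm long (from 50 to 82 mm from the hinge), 26 mm wide and 10 mm thick.
- foot: Round black rubber foot, 20 mm in diameter, under the strap below the lever hinge, carried by a spring. Origin: centre of its underside. It clears the lens by 2 to 4 mm with the lever raised, and presses on it with about 4.5 N when the lever is fully down.
- lens: Loose amber lens blank, 65 mm in diameter, 12 mm thick, domed above, lying in the nest. Origin: centre of its underside, 52 mm above the bench; its top is 64 mm above the bench.
- nest (a point): Centre of the nest's inner floor, 52 mm above the bench; the recess is 69 mm in diameter and 6 mm deep.
- spray: Loose blue bottle of lens cleaner with a white cap, 42 mm in diameter, 115 mm tall, standing on the bench on the fixture's -y side. Origin: centre of its underside.
- jar: Loose amber jar with a white lid, 52 mm in diameter, 60 mm tall, standing on the bench on the fixture's -y side. Origin: centre of its underside.
- tray: Loose empty orange lens tray, 160 x 110 mm, 30 mm tall, on the bench on the fixture's +y side, beside the fixture. Origin: centre of its underside.
Not all that is in view belongs to the job. Of the things like the lens, leave any that is green or purple; of the rest the larger one is meant.

How it is judged:
On the way, in this order (a step that is already met when the one before it is completed fails the run):
1. the strap is against its stop over the lens, the lever still raised (value of joint strap below 0.06 rad and value of joint lever above 0.4 rad), for 0.2 s.
2. the cam lever is fully down and the foot presses on the lens (value of joint lever below 0.08 rad and contact force between foot and lens above 1 N), for 0.2 s.
At the end, for the whole second after the job is handed in: The strap is within 0.06 rad of its stop over the lens, the cam lever within 0.08 rad of fully down, the foot presses on the lens with more than 1 N, the lens lies flat in its nest (within 5 mm), and the bottle, jar and tray stand within 25 mm of where they were (all of step 2 and value of joint strap below 0.06 rad and distance between lens and nest below 0.005 m and angle between each of lens, spray, jar's own z axis and vertical below 0.1 rad and distance of each of spray, jar, tray from where it was at the start of the episode below 0.025 m); the robot touches nothing.
It fails at once if the lever is pushed down before the strap is over the lens (value of joint strap above 0.15 rad and value of joint lever below 0.4 rad).
It fails at once if the robot touches the lens (contact force between any of the fingers, the arm and lens above 0.5 N).
It fails at once if the lens leaves its nest (distance between lens and nest above 0.008 m).
It fails at once if the blue bottle, jar or tray is moved, lifted or carried (distance of any of spray, jar, tray from where it was at the start of the episode above 0.025 m).
It also fails if it takes over 46 s, if anything falls off the work surface, if the arm or the gripper's body presses on something with over 40 N, if the wrist force passes 120 N, or if a joint passes its speed limit or range.

## Working session

There is one attempt and no reset: what is moved stays moved. The work goes in short steps, Python scripts to look and compute and a tool call to move; the robot and the scene stay as the last step left them, time stands still between calls to the robot, and variables do not carry over. Pictures are saved under pics/ and viewed, about 8 in all and at most 12, crops included, and the job is handed in when it is done.

Besides the shell and the picture viewer there is one more tool, called after ">>>" as a command line: name --argument value ..., lists and objects as JSON in quotes. servo_tool: Moves the arm, as the interface text tells. Its arguments: {"type":"object","properties":{"moves":{"type":"array","items":{"type":"object","properties":{"jaw":{"type":"number"},"dp":{"type":"array","items":{"type":"number"}},"roll":{"type":"number"}}}},"grip_force":{"type":"number"}},"required":["moves"]}

```bash
mkdir -p pics
cat > h.py <<'E'
import numpy as np,cv2
from plant import monitor,camera,ticket
from scipy.spatial.transform import Rotation as Ro
def snap(n,f):
    c=camera(n); cv2.imwrite('pics/'+f,c['pixels'][:,:,::-1]); 
    np.savez('pics/'+f+'.npz',**{k:np.array(v) for k,v in c.items()}); return c
def ld(f): return np.load('pics/'+f+'.npz')
def ray(c,uv):
    K=c['K']; d=np.array([(uv[0]-K[0,2])/K[0,0],(uv[1]-K[1,2])/K[1,1]]); s=d.copy()
    for _ in range(20): s=d/(1+float(c['k1'])*(s@s))
    R=c['R'];o=-R.T@c['t']; return o,R.T@np.array([s[0],s[1],1])
def atz(c,uv,z):
    o,d=ray(c,uv); return o+d*(z-o[2])/d[2]
def proj(c,X):
    p=c['R']@np.array(X)+c['t']; s=p[:2]/p[2]; s=s*(1+float(c['k1'])*(s@s)); return (c['K']@[s[0],s[1],1])[:2]
E
python3 - <<'E'
from h import *
o=monitor.get_obs(); print(o['t'],o['tool_pos'],o['orientation'],o['force'])
print(Ro.from_rotvec(o['orientation']).as_matrix().round(3))
for n in('scene','side'):
    c=snap(n,n+'0.png'); print(n,-c['R'].T@c['t'],c['R'][2])
a=[cv2.imread(f'pics/{n}0.png') for n in('scene','side')]
E
```

```text
0.0 [0.17430894 0.5998126  0.20482738] [ 2.51176045e+00  1.88567963e+00 -1.47355762e-03] [ 0.82773171  0.65116614 -0.18283486]
[[ 0.279  0.96  -0.   ]
 [ 0.96  -0.279 -0.001]
 [-0.001  0.    -1.   ]]
scene [1.01731148 0.40676862 0.6039287 ] [-0.57849747 -0.48529438 -0.65561426]
side [0.22539088 0.38998412 0.64238363] [ 0.48929626 -0.4830907  -0.72609404]
```

View pics/scene0.png

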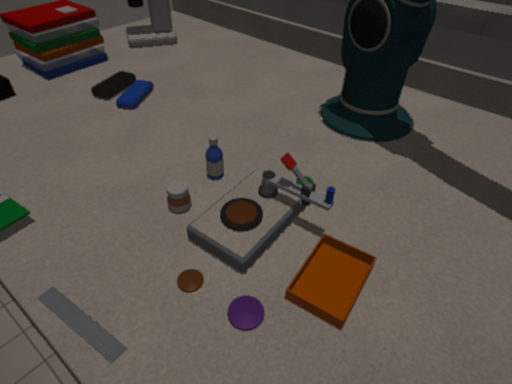

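View pics/side0.png

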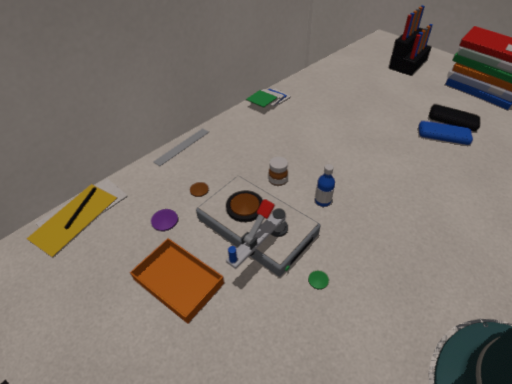

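The scene view shows the fixture at about (245,215), with the amber lens in its nest at (241,213), the blue post at (330,195) and the red paddle at (289,160). The side view has the lens at (245,206), the post at (233,255) and the paddle at (266,209). There are other lens-like discs in the scene view: a small amber one (190,280), a purple one (246,312) and a green one (305,183). The meant lens is the larger amber one in the nest. I'll confirm that in enlarged crops.

Run:
```python
from h import *
a=cv2.imread('pics/scene0.png')[125:275,165:365]; b=cv2.imread('pics/side0.png')[160:310,180:340]
f=lambda i:cv2.convertScaleAbs(cv2.resize(i,None,fx=4,fy=4,interpolation=cv2.INTER_CUBIC),alpha=1.5)
cv2.imwrite('pics/ca.png',f(a)); cv2.imwrite('pics/cb.png',f(b))
```

```text
(no output)
```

View pics/ca.png

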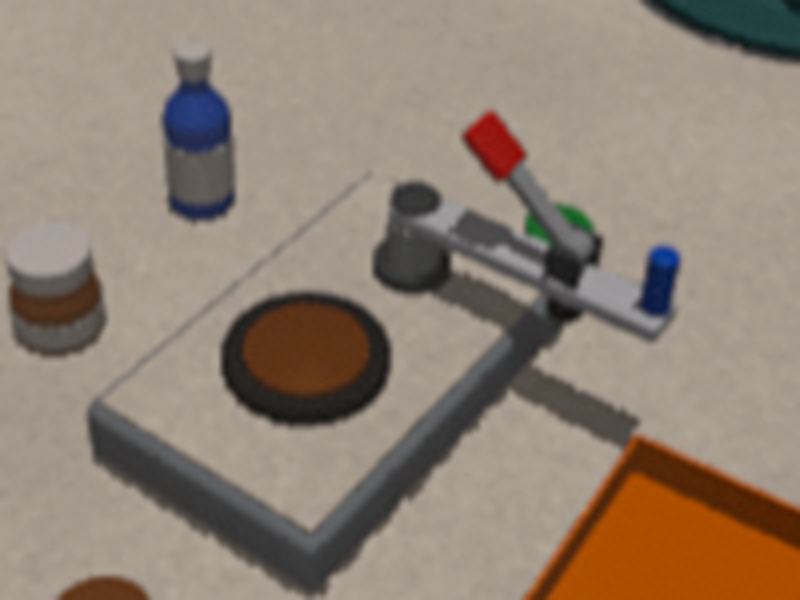

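View pics/cb.png

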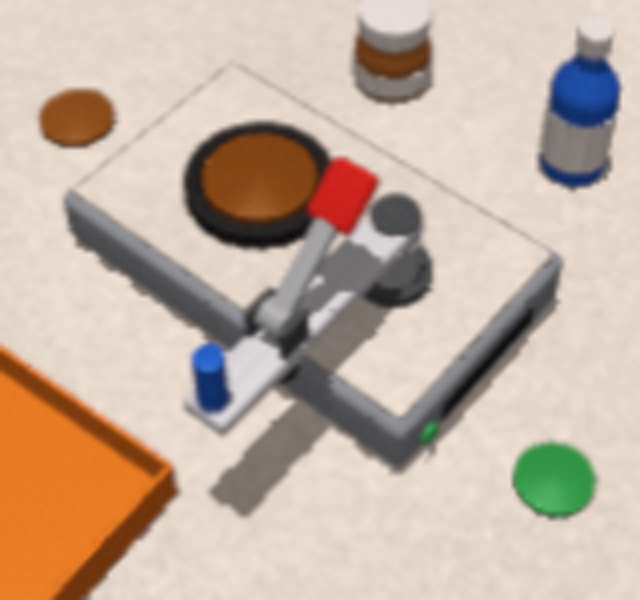

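Crops confirm it: the amber lens sits in the black nest under the strap's reach; the small amber, purple and green discs are decoys. Next I'll fit the fixture pose and joint angles from both views.

```bash
cat > fit.py <<'E'
from h import *
from scipy.optimize import least_squares
A,B=ld('scene0.png'),ld('side0.png')
fa=lambda x,y:np.array([165+(x+.5)/4-.5,125+(y+.5)/4-.5]); fb=lambda x,y:np.array([180+(x+.5)/4-.5,160+(y+.5)/4-.5])
def pts(p):
    x,y,th,s,l=p; R=lambda a:np.array([[np.cos(a),-np.sin(a)],[np.sin(a),np.cos(a)]])
    W=lambda a,b,z:np.r_[R(th)@[a,b]+[x,y],z]
    S=lambda r,q,z:W(*(np.array([-.06,0])+R(s)@[r,q]),z)
    d={'c++':W(.125,.075,.045),'c+-':W(.125,-.075,.045),'c-+':W(-.125,.075,.045),'c--':W(-.125,-.075,.045),
    'nest':W(.035,0,.058),'post':S(.142,0,.130),'pb':S(.142,0,.094),'piv':S(0,0,.088),'hinge':S(.095,0,.108),
    'pad':S(.095-.066*np.cos(l)+.005*np.sin(l)*-1,0,.108+.066*np.sin(l)+.005*np.cos(l))}
    return d
obs=[(A,'c+-',fa(93,405)),(A,'c++',fa(315,543)),(A,'c--',fa(370,173)),(A,'nest',fa(306,352)),(A,'post',fa(664,255)),(A,'pb',fa(655,306)),(A,'pad',fa(495,146)),
(B,'c+-',fb(232,63)),(B,'c++',fb(70,197)),(B,'c-+',fb(402,430)),(B,'c--',fb(558,260)),(B,'nest',fb(259,180)),(B,'post',fb(207,353)),(B,'pb',fb(212,403)),(B,'pad',fb(342,196))]
if __name__=='__main__':
    g=atz(B,fb(310,240),.045)
    f=lambda p:np.concatenate([proj(c,pts(p)[k])-o for c,k,o in obs])
    best=min((least_squares(f,[g[0],g[1],t,1.3,.8],loss='soft_l1') for t in np.arange(-3,3.1,1)),key=lambda r:r.cost)
    print(best.x,best.cost)
    for (c,k,o),e in zip(obs,f(best.x).reshape(-1,2)): print(k,e.round(1))
    for k,v in pts(best.x).items(): print(k,v.round(4))
    h=best.x.copy(); h[3]=0; print('home',{k:v.round(4) for k,v in pts(h).items() if k in('post','pad','hinge')})
    np.save('fit.npy',best.x)
    for n,c,u in (('sprayA',A,fa(200,212)),('sprayB',B,fb(573,180)),('jarA',A,fa(58,340)),('jarB',B,fb(393,92)),('trayA',A,fa(640,437)),('trayB',B,fb(170,470))): print(n,atz(c,u,.03 if 'tray' in n else 0).round(3))
E
python3 fit.py
```

```text
[0.5794029  0.035584   0.07570372 1.58682522 0.73933509] 19.441907261278764
c+- [-3.2 -0.9]
c++ [0.3 1.1]
c-- [ 0.6 -3.2]
nest [ 0.4 -1.3]
post [ 0.4 -0.2]
pb [-0.1  0.6]
pad [-0.4 -2.6]
c+- [-0.7 -1.8]
c++ [-4.1 -0.5]
c-+ [0.1 2. ]
c-- [ 2.6 -1.5]
nest [-0.4 -0.3]
post [-0.4  1.6]
pb [-0.4  0.2]
pad [ 0.5 -1.9]
c++ [0.6984 0.1198 0.045 ]
c+- [ 0.7097 -0.0297  0.045 ]
c-+ [0.4491 0.1009 0.045 ]
c-- [ 0.4604 -0.0487  0.045 ]
nest [0.6143 0.0382 0.058 ]
post [0.5066 0.1724 0.13  ]
pb [0.5066 0.1724 0.094 ]
piv [0.5196 0.031  0.088 ]
hinge [0.5109 0.1256 0.108 ]
pad [0.5156 0.0737 0.1562]
home {'post': array([0.6612, 0.0418, 0.13  ]), 'hinge': array([0.6143, 0.0382, 0.108 ]), 'pad': array([0.5623, 0.0343, 0.1562])}
sprayA [ 0.528 -0.131  0.   ]
sprayB [ 0.511 -0.131  0.   ]
jarA [ 0.662 -0.11   0.   ]
jarB [ 0.643 -0.112  0.   ]
trayA [0.529 0.189 0.03 ]
trayB [0.526 0.188 0.03 ]
```

>>> servo_tool --moves '[{"jaw": 60,"dp": [-23,32,0],"roll": 0.12},{"jaw": 40,"dp": [-46,64,0],"roll": 0.24},{"jaw": 40,"dp": [-69,96,0],"roll": 0.36},{"jaw": 40,"dp": [-92,128,0],"roll": 0.48},{"jaw": 40,"dp": [-115,160,0],"roll": 0.6}]'

```text
t: 0.52
tool_pos: [0.2967, 0.4433, 0.2052]
orientation: [2.96, 1.051, -0.001]
force: [1.0, 2.0, -0.5]
finger_gap: 0.064
```

```bash
cat > go.py <<'E'
# go.py x y z yaw_deg  (world mm): prints dp, roll
from h import *; import sys
x,y,z,a=map(float,sys.argv[1:]); o=monitor.get_obs(); R=Ro.from_rotvec(o['orientation']).as_matrix()
yaw=np.degrees(np.arctan2(R[1,0],R[0,0])); p=np.array(o['tool_pos'])*1e3
print('t',round(o['t'],2),'p',p.round(1),'yaw',yaw.round(1),'F',np.round(o['force'],1),'gap',round(o['finger_gap'],4),'j',np.round(o['joint_pos'],2))
print('dp',(R.T@(np.array([x,y,z])-p)).round(1),'roll',np.radians((yaw-a+180)%360-180).round(3))
E
python3 go.py 506.6 172.4 205 5.2
```

```text
t 0.52 p [296.7 443.3 205.2] yaw 39.1 F [ 1.   2.  -0.5] gap 0.064 j [-1.18  0.26  0.17  1.85 -0.05  1.04 -0.31]
dp [-7.800e+00  3.426e+02  2.000e-01] roll 0.591
```

>>> servo_tool --moves '[{"jaw": 40,"dp": [-2,38,0],"roll": 0.12},{"jaw": 40,"dp": [-3,76,0],"roll": 0.24},{"jaw": 40,"dp": [-5,114,0],"roll": 0.36},{"jaw": 40,"dp": [-6,152,0],"roll": 0.48},{"jaw": 40,"dp": [-7,190,0],"roll": 0.59}]'

```text
t: 0.93
tool_pos: [0.4118, 0.2921, 0.2055]
orientation: [-3.138, -0.144, 0.0]
force: [1.5, 0.6, -0.4]
finger_gap: 0.0406
```

```bash
python3 go.py 506.6 172.4 180 5.2
```

```text
t 0.93 p [411.8 292.1 205.5] yaw 5.3 F [ 1.5  0.6 -0.4] gap 0.0406 j [-0.99  0.21  0.36  1.92 -0.09  1.03 -0.5 ]
dp [ 83.4 127.9  25.4] roll 0.001
```

>>> servo_tool --moves '[{"jaw": 40,"dp": [21,32,6],"roll": 0},{"jaw": 40,"dp": [42,64,12],"roll": 0},{"jaw": 40,"dp": [63,96,18],"roll": 0},{"jaw": 40,"dp": [83,128,25],"roll": 0},{"jaw": 40,"dp": [83,128,25],"roll": 0}]'

```text
t: 1.35
tool_pos: [0.5092, 0.1678, 0.1794]
orientation: [3.135, 0.142, 0.0]
force: [-0.5, -1.9, -0.7]
finger_gap: 0.0402
```

```bash
python3 go.py 506.6 172.4 106 5.2
python3 - <<'E'
from h import *
o=monitor.get_obs(); c=camera('wrist'); cv2.imwrite('pics/w1.png',c['pixels'][:,:,::-1])
T=np.eye(4);T[:3,:3]=Ro.from_rotvec(o['orientation']).as_matrix();T[:3,3]=o['tool_pos']
M=np.linalg.inv(T@np.array(c['mount'])); d=dict(K=c['K'],k1=c['k1'],R=M[:3,:3],t=M[:3,3])
from fit import pts
for k,v in pts(np.load('fit.npy')).items(): print(k,proj(d,v).round(0))
np.savez('pics/w1.png.npz',**d)
E
```

```text
t 1.35 p [509.2 167.8 179.4] yaw 5.2 F [-0.5 -1.9 -0.7] gap 0.0402 j [-0.75  0.31  0.45  1.87 -0.15  0.99 -0.15]
dp [-2.2 -5.  73.4] roll -0.0
c++ [395. 238.]
c+- [377. 331.]
c-+ [203. 236.]
c-- [207. 331.]
nest [324. 294.]
post [252. 206.]
pb [252. 196.]
piv [252. 308.]
hinge [252. 244.]
pad [252. 318.]
```

View pics/w1.png

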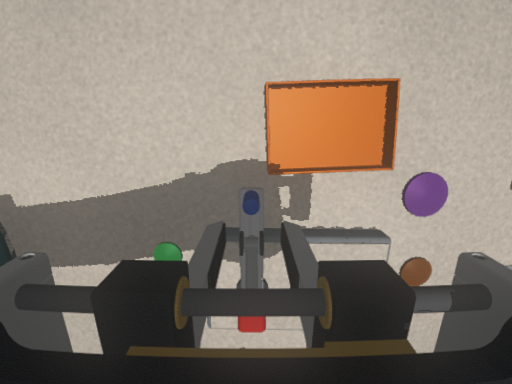

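The wrist view shows the post at (251,203), predicted (252,206), with the strap along column 252 and the paddle at (252,318). The fit agrees, so I'll descend astride the post.

>>> servo_tool --moves '[{"jaw": 40,"dp": [-1,-2,10],"roll": 0},{"jaw": 40,"dp": [-2,-4,30],"roll": 0},{"jaw": 40,"dp": [-2,-4,50],"roll": 0},{"jaw": 40,"dp": [-2,-4,72],"roll": 0},{"jaw": 40,"dp": [-2,-4,72],"roll": 0}]'

```text
t: 1.82
tool_pos: [0.501, 0.1792, 0.1047]
orientation: [3.136, 0.158, -0.008]
force: [-1.2, -0.1, -1.2]
finger_gap: 0.0401
```

```bash
cat > arc.py <<'E'
# arc.py a0 a1 : joint strap angles; 5 rows for the TCP on the post circle, pushing with +tangent offset lead
from h import *; import sys
a0,a1=map(float,sys.argv[1:]); o=monitor.get_obs(); R=Ro.from_rotvec(o['orientation']).as_matrix(); p=np.array(o['tool_pos'])*1e3
yaw=np.degrees(np.arctan2(R[1,0],R[0,0])); x,y,th,_,_=np.load('fit.npy')
piv=np.array([x-.06*np.cos(th),y-.06*np.sin(th)])*1e3
print('t',round(o['t'],2),'p',p.round(1),'yaw',yaw.round(1),'F',np.round(o['force'],1),'j',np.round(o['joint_pos'],2))
for a in np.linspace(a0,a1,6)[1:]:
    w=th+a; q=np.r_[piv+142*np.array([np.cos(w),np.sin(w)]),106]
    print((R.T@(q-p)).round(1),np.radians((yaw-np.degrees(w)+90+180)%360-180).round(3))
E
python3 arc.py 1.587 1.1
```

```text
t 1.82 p [501.  179.2 104.7] yaw 5.8 F [-1.2 -0.1 -1.2] j [-0.73  0.4   0.41  1.94 -0.21  0.84 -0.11]
[18.6  8.  -1.4] 0.106
[32.2 10.2 -1.4] 0.203
[45.6 13.6 -1.5] 0.301
[58.6 18.4 -1.6] 0.398
[71.1 24.3 -1.6] 0.495
```

>>> servo_tool --moves '[{"jaw": 40,"dp": [0,0,0],"roll": 0},{"jaw": 40,"dp": [0,0,0],"roll": 0},{"jaw": 40,"dp": [0,0,0],"roll": 0}]'

```text
t: 2.07
tool_pos: [0.5043, 0.1791, 0.1097]
orientation: [-3.137, -0.155, -0.002]
force: [0.5, 0.2, 0.4]
finger_gap: 0.0403
```

```bash
python3 arc.py 1.587 1.1
```

```text
t 2.07 p [504.3 179.1 109.7] yaw 5.7 F [0.5 0.2 0.4] j [-0.73  0.4   0.41  1.94 -0.21  0.85 -0.11]
[15.3  7.6  3.7] 0.104
[29.   9.7  3.7] 0.202
[42.4 13.1  3.7] 0.299
[55.4 17.8  3.7] 0.396
[67.9 23.8  3.7] 0.494
```

>>> servo_tool --moves '[{"jaw": 40,"dp": [12,6,2],"roll": 0.08},{"jaw": 40,"dp": [24,8,3],"roll": 0.17},{"jaw": 40,"dp": [36,11,3],"roll": 0.25},{"jaw": 40,"dp": [47,15,3],"roll": 0.34},{"jaw": 40,"dp": [58,19,3],"roll": 0.42}]'

```text
t: 2.48
tool_pos: [0.5642, 0.1658, 0.1066]
orientation: [-3.099, 0.509, -0.001]
force: [-2.6, -0.3, 0.1]
finger_gap: 0.0399
```

```bash
python3 arc.py 1.17 0.75;python3 - <<'E'
from h import *
c=snap('scene','s1.png'); cv2.imwrite('pics/c1.png',cv2.resize(c['pixels'][100:250,190:390,::-1],None,fx=3,fy=3))
E
```

```text
t 2.48 p [564.2 165.8 106.6] yaw -18.7 F [-2.6 -0.3  0.1] j [-0.72  0.51  0.5   1.81 -0.3   0.9  -0.41]
[12.7  0.5  0.6] 0.083
[24.5  2.   0.6] 0.167
[36.2  4.4  0.6] 0.251
[47.6  7.9  0.6] 0.335
[58.7 12.3  0.6] 0.419
```

View pics/c1.png

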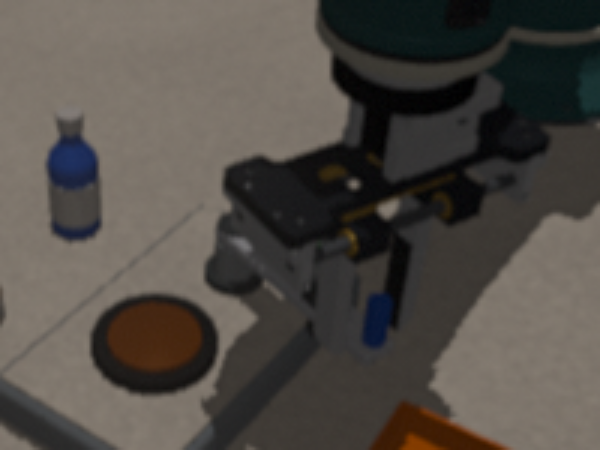

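The post at crop (376,320) is between the fingers and the strap has begun to swing, with a reaction of about 2.6 N. I'll continue round the arc.

>>> servo_tool --moves '[{"jaw": 40,"dp": [12,0,0],"roll": 0.08},{"jaw": 40,"dp": [24,2,0],"roll": 0.17},{"jaw": 40,"dp": [36,4,0],"roll": 0.25},{"jaw": 40,"dp": [48,8,0],"roll": 0.33},{"jaw": 40,"dp": [59,12,0],"roll": 0.42}]'

```text
t: 2.95
tool_pos: [0.616, 0.1356, 0.1063]
orientation: [-2.926, 1.14, -0.0]
force: [-2.4, 0.3, -0.2]
finger_gap: 0.0402
```

```bash
python3 arc.py 0.75 0.33
```

```text
t 2.95 p [616.  135.6 106.3] yaw -42.6 F [-2.4  0.3 -0.2] j [-0.69  0.6   0.59  1.7  -0.4   0.96 -0.69]
[12.   0.8  0.3] 0.086
[23.8  2.3  0.3] 0.17
[35.4  4.8  0.3] 0.254
[46.8  8.3  0.3] 0.338
[57.9 12.7  0.3] 0.422
```

>>> servo_tool --moves '[{"jaw": 40,"dp": [12,1,0],"roll": 0.08},{"jaw": 40,"dp": [24,2,0],"roll": 0.17},{"jaw": 40,"dp": [36,5,0],"roll": 0.25},{"jaw": 40,"dp": [47,8,0],"roll": 0.34},{"jaw": 40,"dp": [58,13,0],"roll": 0.42}]'

```text
t: 3.37
tool_pos: [0.65, 0.087, 0.1063]
orientation: [-2.624, 1.725, -0.0]
force: [0.4, 2.0, 0.0]
finger_gap: 0.0399
```

```bash
python3 arc.py 0.33 -0.02
```

```text
t 3.37 p [650.   87.  106.3] yaw -66.7 F [0.4 2.  0. ] j [-0.65  0.67  0.69  1.63 -0.48  1.01 -0.97]
[9.9 0.3 0.3] 0.072
[19.8  1.4  0.3] 0.142
[29.6  3.1  0.3] 0.212
[39.2  5.6  0.3] 0.282
[48.6  8.7  0.3] 0.352
```

>>> servo_tool --moves '[{"jaw": 40,"dp": [10,0,0],"roll": 0.07},{"jaw": 40,"dp": [20,1,0],"roll": 0.14},{"jaw": 40,"dp": [30,3,0],"roll": 0.21},{"jaw": 40,"dp": [39,6,0],"roll": 0.28},{"jaw": 40,"dp": [48,9,0],"roll": 0.35}]'

```text
t: 3.78
tool_pos: [0.6607, 0.0392, 0.1064]
orientation: [-2.284, 2.155, -0.0]
force: [-0.6, 1.4, -0.7]
finger_gap: 0.04
```

>>> servo_tool --moves '[{"jaw": 40,"dp": [3,0,0],"roll": 0},{"jaw": 40,"dp": [6,0,0],"roll": 0}]'

```text
t: 3.95
tool_pos: [0.661, 0.0331, 0.1061]
orientation: [-2.289, 2.151, -0.0]
force: [0.2, 2.7, 0.6]
finger_gap: 0.0401
```

>>> servo_tool --moves '[{"jaw": 40,"dp": [2,0,0],"roll": 0},{"jaw": 40,"dp": [4,0,0],"roll": 0}]'

```text
t: 4.12
tool_pos: [0.6611, 0.0293, 0.1058]
orientation: [-2.288, 2.151, 0.0]
force: [0.2, 2.2, 0.8]
finger_gap: 0.04
```

```bash
python3 arc.py 0. -0.08
```

```text
t 4.12 p [661.1  29.3 105.8] yaw -86.5 F [0.2 2.2 0.8] j [-0.6   0.71  0.77  1.62 -0.55  1.04 -1.18]
[-10.2  -0.8  -0.2] 0.002
[-7.9 -0.8 -0.2] 0.018
[-5.7 -0.7 -0.2] 0.034
[-3.4 -0.6 -0.2] 0.05
[-1.1 -0.5 -0.2] 0.066
```

>>> servo_tool --moves '[{"jaw": 40,"dp": [2,0,0],"roll": 0},{"jaw": 40,"dp": [3,0,0],"roll": 0}]'

```text
t: 4.28
tool_pos: [0.6612, 0.0279, 0.1056]
orientation: [-2.288, 2.151, 0.003]
force: [-2.0, 13.4, 4.6]
finger_gap: 0.0403
```

>>> servo_tool --moves '[{"jaw": 40,"dp": [2,0,0],"roll": 0},{"jaw": 40,"dp": [3,0,0],"roll": 0}]'

```text
t: 4.45
tool_pos: [0.6613, 0.0276, 0.1055]
orientation: [-2.288, 2.147, 0.007]
force: [-3.0, 24.7, 7.5]
finger_gap: 0.0404
```

The force rose to 25 N with no further travel, so the strap is at its stop. I'll back off to centre on the post and lift.

>>> servo_tool --moves '[{"jaw": 40,"dp": [-8,0,0],"roll": 0},{"jaw": 40,"dp": [-16,0,0],"roll": 0},{"jaw": 40,"dp": [-16,0,0],"roll": 0},{"jaw": 40,"dp": [-16,0,-20],"roll": 0},{"jaw": 40,"dp": [-16,0,-50],"roll": 0}]'

```text
t: 4.87
tool_pos: [0.6589, 0.0385, 0.1536]
orientation: [2.283, -2.152, -0.003]
force: [1.3, 0.1, 0.2]
finger_gap: 0.0398
```

>>> servo_tool --moves '[{"jaw": 20,"dp": [0,0,-30],"roll": 0},{"jaw": 0,"dp": [0,0,-60],"roll": 0},{"jaw": 0,"dp": [0,0,-70],"roll": 0},{"jaw": 0,"dp": [0,0,-70],"roll": 0}]'

```text
t: 5.2
tool_pos: [0.6615, 0.0381, 0.2282]
orientation: [-2.284, 2.153, -0.004]
force: [-0.3, -0.1, -0.3]
finger_gap: 0.0169
```

```bash
python3 go.py 562 34 210 -85.7;python3 - <<'E'
from h import *
c=snap('side','s2.png'); cv2.imwrite('pics/c2.png',cv2.resize(c['pixels'][150:300,180:340,::-1],None,fx=4,fy=4,interpolation=cv2.INTER_CUBIC))
E
```

```text
t 5.2 p [661.5  38.1 228.2] yaw -86.6 F [-0.3 -0.1 -0.3] gap 0.0169 j [-0.66  0.59  0.85  1.51 -0.46  1.24 -1.27]
dp [-1.8 99.6 17.8] roll -0.016
```

View pics/c2.png

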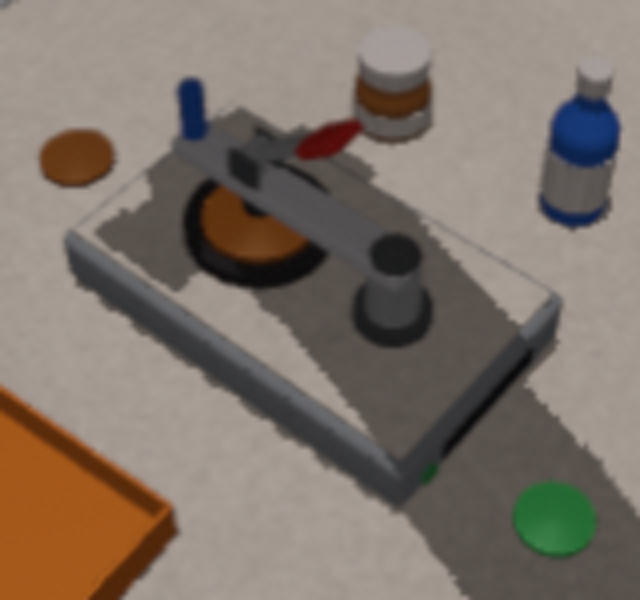

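The side view shows the strap home over the lens: post at crop (190,108), foot over the lens at (255,205), and the paddle still raised at (330,140). I'll move the shut fingers over the paddle.

>>> servo_tool --moves '[{"jaw": 0,"dp": [0,25,0],"roll": 0},{"jaw": 0,"dp": [-1,50,0],"roll": 0},{"jaw": 0,"dp": [-1,75,5],"roll": 0},{"jaw": 0,"dp": [-2,99,15],"roll": 0},{"jaw": 0,"dp": [-2,99,18],"roll": 0}]'

```text
t: 5.67
tool_pos: [0.5571, 0.0347, 0.205]
orientation: [2.284, -2.154, -0.006]
force: [-0.7, 0.5, 0.2]
finger_gap: 0.0003
```

```bash
python3 go.py 562 34 165 -85.7;python3 - <<'E'
from h import *
from fit import pts
from scipy.optimize import least_squares
p=np.load('fit.npy'); B=ld('s2.png')
fb=lambda x,y:np.array([180+(x+.5)/4-.5,150+(y+.5)/4-.5])
ob={'post':fb(190,84),'pb':fb(195,135),'pad':fb(328,140)}
r=least_squares(lambda q:np.concatenate([proj(B,pts(np.r_[p[:3],q])[k])-o for k,o in ob.items()]),[0,.7])
print(r.x,r.fun.round(1))
E
```

```text
t 5.67 p [557.1  34.7 205. ] yaw -86.7 F [-0.7  0.5  0.2] gap 0.0003 j [-0.82  0.42  0.91  1.8  -0.37  1.1  -1.3 ]
dp [ 1. -5. 40.] roll -0.017
[-0.015109    0.71876005] [ 0.   0.7 -0.1 -0.2  0.9 -0.6]
```

>>> servo_tool --moves '[{"jaw": 0,"dp": [0,-2,12],"roll": 0},{"jaw": 0,"dp": [0,-2,24],"roll": 0},{"jaw": 0,"dp": [0,-2,36],"roll": 0},{"jaw": 0,"dp": [0,-2,36],"roll": 0}]'

```text
t: 6.0
tool_pos: [0.5627, 0.0347, 0.1682]
orientation: [2.283, -2.153, -0.002]
force: [-0.1, -0.2, -0.2]
finger_gap: 0.0007
```

```bash
python3 go.py 562 34 155 -85.7
```

```text
t 6.0 p [562.7  34.7 168.2] yaw -86.6 F [-0.1 -0.2 -0.2] gap 0.0007 j [-0.78  0.48  0.87  1.83 -0.42  1.04 -1.26]
dp [ 0.6  0.7 13.2] roll -0.016
```

>>> servo_tool --moves '[{"jaw": 0,"dp": [0,0,6],"roll": 0},{"jaw": 0,"dp": [0,2,12],"roll": 0},{"jaw": 0,"dp": [0,4,18],"roll": 0},{"jaw": 0,"dp": [0,6,24],"roll": 0},{"jaw": 0,"dp": [0,8,30],"roll": 0}]'

```text
t: 6.42
tool_pos: [0.5555, 0.0344, 0.1411]
orientation: [-2.286, 2.155, -0.0]
force: [-1.0, -0.9, 3.6]
finger_gap: 0.0004
```

>>> servo_tool --moves '[{"jaw": 0,"dp": [0,1,4],"roll": 0},{"jaw": 0,"dp": [0,2,8],"roll": 0},{"jaw": 0,"dp": [0,3,12],"roll": 0},{"jaw": 0,"dp": [0,3,16],"roll": 0}]'

```text
t: 6.75
tool_pos: [0.5523, 0.0344, 0.1251]
orientation: [2.286, -2.155, -0.0]
force: [-2.1, -0.8, 4.6]
finger_gap: 0.0006
```

>>> servo_tool --moves '[{"jaw": 0,"dp": [0,0,3],"roll": 0},{"jaw": 0,"dp": [0,0,6],"roll": 0},{"jaw": 0,"dp": [0,0,9],"roll": 0},{"jaw": 0,"dp": [0,0,10],"roll": 0}]'

```text
t: 7.08
tool_pos: [0.5524, 0.0344, 0.115]
orientation: [2.286, -2.155, -0.0]
force: [-2.0, 0.4, 4.2]
finger_gap: 0.0004
```

>>> servo_tool --moves '[{"jaw": 0,"dp": [0,0,2],"roll": 0},{"jaw": 0,"dp": [0,0,3],"roll": 0}]'

```text
t: 7.25
tool_pos: [0.5527, 0.0343, 0.1127]
orientation: [-2.286, 2.155, -0.0]
force: [-9.4, 0.1, 23.4]
finger_gap: 0.0005
```

>>> servo_tool --moves '[{"jaw": 0,"dp": [0,0,1],"roll": 0},{"jaw": 0,"dp": [0,0,1],"roll": 0},{"jaw": 0,"dp": [0,0,1],"roll": 0}]'

```text
t: 7.5
tool_pos: [0.5527, 0.0343, 0.1125]
orientation: [-2.285, 2.155, 0.001]
force: [-10.8, -0.1, 26.1]
finger_gap: 0.0005
```

>>> servo_tool --moves '[{"jaw": 0,"dp": [0,0,-10],"roll": 0},{"jaw": 0,"dp": [0,0,-35],"roll": 0},{"jaw": 0,"dp": [0,0,-65],"roll": 0},{"jaw": 0,"dp": [0,0,-95],"roll": 0},{"jaw": 0,"dp": [0,0,-110],"roll": 0}]'

```text
t: 7.92
tool_pos: [0.5536, 0.034, 0.2246]
orientation: [-2.283, 2.154, -0.003]
force: [0.9, -0.4, 1.1]
finger_gap: 0.0008
```

>>> servo_tool --moves '[{"jaw": 0,"dp": [0,20,-20],"roll": 0},{"jaw": 0,"dp": [0,40,-40],"roll": 0},{"jaw": 0,"dp": [0,60,-60],"roll": 0},{"jaw": 0,"dp": [0,60,-60],"roll": 0},{"jaw": 0,"dp": [0,60,-60],"roll": 0}]'

```text
t: 8.33
tool_pos: [0.4928, 0.0315, 0.2824]
orientation: [-2.285, 2.151, 0.001]
force: [0.6, 0.5, -0.4]
finger_gap: 0.0004
```

Run:
```python
from h import *
a=snap('scene','s3.png')['pixels'][125:275,165:365,::-1]; b=snap('side','s4.png')['pixels'][150:300,170:340,::-1]
f=lambda i:cv2.convertScaleAbs(cv2.resize(i,(800,int(800*i.shape[0]/i.shape[1])) ,interpolation=cv2.INTER_CUBIC),alpha=1.4)
cv2.imwrite('pics/c3.png',f(a)); cv2.imwrite('pics/c4.png',cv2.convertScaleAbs(cv2.resize(b,None,fx=4,fy=4,interpolation=cv2.INTER_CUBIC),alpha=1.4))
```

```text
(no output)
```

View pics/c3.png

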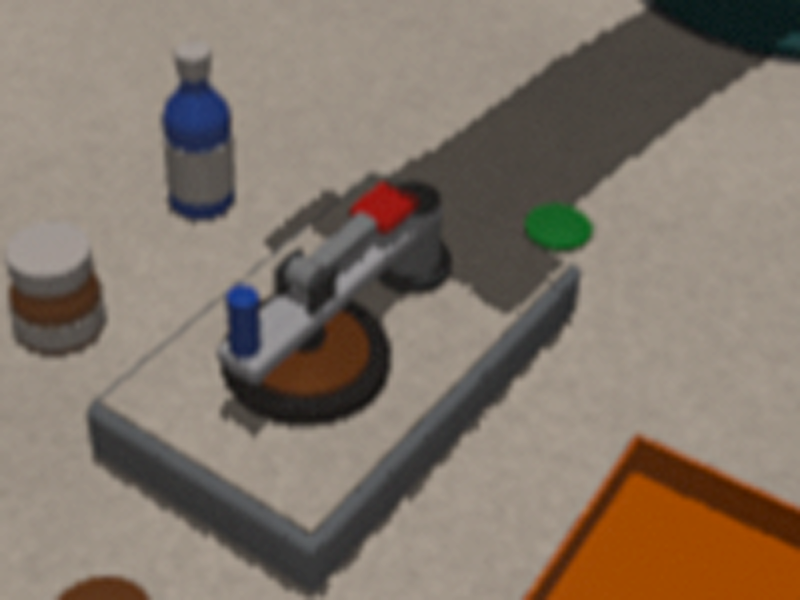

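View pics/c4.png

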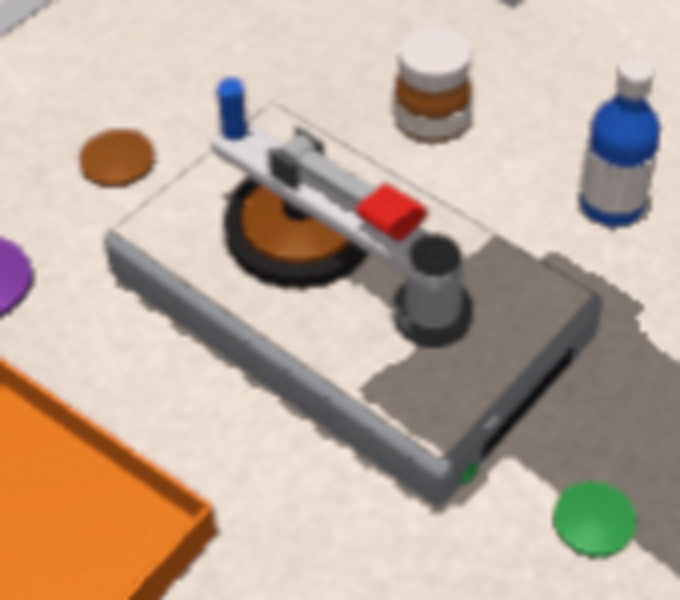

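Both views show the strap home, the red paddle level (scene crop (385,205), side crop (390,212)), the foot on the lens, and the lens in its nest. The bottle, jar and tray are at their original pixels and the hand is clear, so I'm handing the job in.

Run:
```python
from h import *
from fit import pts
from scipy.optimize import least_squares
p=np.load('fit.npy'); B=ld('s4.png'); A=ld('s3.png')
fb=lambda x,y:np.array([170+(x+.5)/4-.5,150+(y+.5)/4-.5]);fa=lambda x,y:np.array([165+(x+.5)/4-.5,125+(y+.5)/4-.5])
ob=[(B,'post',fb(230,84)),(B,'pb',fb(234,134)),(B,'pad',fb(392,208)),(A,'post',fa(242,294)),(A,'pad',fa(385,204))]
r=least_squares(lambda q:np.concatenate([proj(c,pts(np.r_[p[:3],q])[k])-o for c,k,o in ob]),[0,.1])
print(r.x,r.fun.round(1)); o=monitor.get_obs(); print(o['t'],o['force'])
print(ticket.close_job())
```

```text
[-0.01424542 -0.02943795] [-0.   0.7  0.1  0.1 -0.3  0.5 -0.2 -0.6 -0.  -0.5]
8.4333 [0.73718603 0.22034774 0.54823114]
the job is handed in; nothing more can be done
None
```

The lens is clamped and the job was handed in at 8.4 s. I swung the strap round by its post until it hit its stop (about 25 N, no further travel). Then I pressed the cam lever down with the shut fingers until it also hit its stop (about 26 N, fingertips at 112.5 mm) and drew the hand clear.

- **Joint angles:** a fit to the final pictures gave the strap at about -0.01 rad and the lever at about -0.03 rad. Both are zero within measuring error.
- **Scene:** the pictures show the foot on the lens, the lens in its nest, and the bottle, jar and tray where they were.
- **Force on the tool:** it read about 0 N, so the hand was touching nothing.
- **Not measured:** I could not read the foot's force on the lens directly. It is inferred from the lever being fully down.

No check failed or disagreed.

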